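Raise the sunk spice jar with its lift lever

ROBOT

A 7-joint arm with a two-finger parallel gripper is mounted at the origin on a cart in front of the work surface, level with it; the furniture and walls round the work are solid. World frame = base frame: x ahead of the robot, y to its left, z up, the work surface at z = 0. Lengths are in mm, angles in rad, forces in N, time in s.
With the tool pointing down it reaches from about 350 to 900 mm from the base axis. Payload 8.1 kg.
Tool frame: the origin (TCP) lies on the centre line of the jaws, within the pads' length; the fingertips stand 19 mm ahead of it and the grasp point (between the pads) is the TCP (r.nose_length is the distance from the TCP to the fingertips, in mm); z points along the fingers, y is the line along which they close (so a half turn about z gives the same grasp; the last joint's range is limited). The gripper opens to 92 mm and grips with 3 to 60 N. Pads are 19 mm wide; open, the fingers measure 130 mm over their backs; the gripper's body (75 mm by 190 mm) begins 47 mm behind the grasp point.
Start: joints at [1, 0.434, 0.025, 1.573, -0.012, 1.134, -0.075], TCP at [281.807, -557.877, 222.542] pointing down, gripper open.
Joint ranges: [-2.62, 2.62], [-0.44, 2.09], [-1.27, 1.32], [0.08, 2.57], [-1.32, 4.46], [0.12, 2], [-2.74, 2.74]. Speed limits (rad/s): [2.22, 2.22, 3.01, 3.01, 3.14, 3.14, 3.14].

INTERFACE

Orientations are given as a unit quaternion [x, y, z, w].
In Python, from bench import monitor, viewer, job, r gives the robot as it stands.
- The arm moves only by the tool play_rows, never from a script. Its argument "increments" is a list that holds one entry, the list of rows, each a list of 7 numbers: the closure, from 0 (fully open) to 1 (shut), then the shift along the world's x, y, z scaled (see below), then the turn, a rotation vector about the world's x, y, z scaled (see below). A call has 1 to 5 rows; each row shifts and turns the commanded pose from where the row before left it; what a row does not reach is not made up. The controller multiplies each number of a shift by 0.6 m and each number of a turn by pi rad. A row lasts 1/8 s, in which the tool goes at most 62.5 mm and 10.7 degrees, less where a joint would pass 70% of its speed; a pose out of reach is approached as far as the arm can. A call with a number of a shift or a turn outside -1 to 1 is refused whole. A call with a gripper value outside its range is refused whole. The fingers move at their own pace and stop on an object; "grip_force" is the grip in N (left out, the last holds). Time passes only in rows, so rows that do not move let the fingers close. It gives the time, the measured TCP pose, the force, the opening and the grip force at its end, in the units of the state.
- monitor.sense(): the state, without advancing time (a new reading comes with each control period).
- viewer.camera(name): name is "side" or "top"; returns (picture, depth): 400x640x3 uint8, red, green, blue; 400x640 float32, mm along the optical axis (not along the pixel's ray), 0 where there is no reading.
- viewer.camera_params(name): a dict with "fx", "fy", "cx", "cy" (pixels), "R" (3x3) and "t" (3): a world point X has camera coordinates R X + t. Camera axes: x right, y down, z forward; pixel columns grow to the right and rows downward; lengths in mm; the calibration is good to about 2 mm. A picture is of the moment at which its call begins. camera_params takes no time and is no camera call.
- job.close_job(): hands the job in; it is judged then, once.
The state is a dict: "t": time; "joints": joint angles; "qd": joint speeds; "joint_efforts": joint torques, N m; "tool_pos": TCP position; "tcp_rot": TCP orientation; "wrist_force": force on the tool from outside, world axes, zero at the start; "torque": the same for the moment, N m; "grip_width": finger opening in mm; "grasp_force": force on a finger pad.
Only numpy, scipy, OpenCV 4.12 (cv2) and the standard library are available. Lean on these libraries where they do the work, as an engineer would, in place of code of your own. Each camera call takes 0.05 s, during which the arm holds its last target. There are 200 camera calls.

TASK

The spice jar sits sunk in the wooden lift. Press the round pad of the lift's lever down to its stop so that the lever's other end raises the jar, and lean on it there for a full second with a firm, steady push of about 15 N, never more than 24 N. Then take the raised jar out and stand it upright near the middle of the cork coaster, leaving the lever tipped and the other things where they are.

Things in the scene. Friction and masses are not known exactly. Their poses are not given: they have to be found in the camera images.
- rack: Wooden jar lift, fixed to the worktop: base board 85 (x) x 285 (y) x 8 mm; at its +y end a square tower, 63 mm wide outside, well 47 x 47 mm, rim 141 mm above the worktop. Between two steel cheeks, 76 mm high, rocks the lever. Origin: on the worktop under the lever's pivot; +y along the board from pivot to tower, whose axis is at y = 98 mm; z up.
- lever: Steel rocking lever 18 mm wide: straight arm with roller to +y, cranked arm with pad to -y (pad part 22 mm lower). Origin at the pivot, 60 mm above the worktop; axes as the rack's at the start, then it rocks up to 0.44 rad about x. Start: pad end high, 0.22 rad off level; at the stop 0.22 rad the other way. Stiff pivot: it stays where left, even with the jar on; moving it takes 4-9 N at the pad.
- stem_foot (a point): Foot of the pad's stem on the lever, 102 mm level from the pivot (93 mm at the stop); 60 mm above the worktop, 17 mm at the stop. Over it, square to the arm, stands a round white pad 44 mm across, flat top. The top is screwed to 25 to 43 mm from this point, different each time, not measured: feel for it. Sprung: sinks 1 mm per 3.5 N, bottoms hard at 7 mm (24 N).
- plate_top (a point): Centre of the top of the round steel plate (42 mm across) inside the tower, on which the jar stands; the lever's roller end carries it straight up. 50 mm above the worktop at the start, 94 mm with the lever at its stop.
- jar: Spice jar: square glass body with rounded corners, 41 mm wide, lined up with the tower; round gold-coloured cap 41 mm across, the top 20 mm; 96 mm high, 0.11 to 0.22 kg. Origin at the centre of its underside, z up the jar. At the start its top is 5 mm above the tower's rim; with the lever at its stop 49 mm, with a few mm of play in the well.
- coaster: Round cork coaster, 110 mm across, 9 mm thick, fixed to the worktop on one side of the lift. Origin at the centre of its underside.
- onion: Brown onion 75 mm across, 77 mm high, on the worktop on the other side of the lift; leave it alone. Origin at the centre of its underside.
- tin: Tin 57 mm across, 72 mm high, behind the lift; leave it alone. Origin at the centre of its underside.
- garlic: Garlic bulb 60 mm across, 59 mm high, behind the lift; leave it alone. Origin at the centre of its underside.
- mill: Salt mill 44 mm across, 90 mm high, behind the lift; leave it alone. Origin at the centre of its underside.
Not all that is in view belongs to the job. There is more than one size of the jar; the job needs the smallest.

How it is judged:
By the outcome, as a careful person would: the job done as asked, in the order asked, and still so for the second after the job is handed in, with the robot touching nothing.
It also fails if it takes over 72 s, if anything falls off the work surface, if the arm or the gripper's body presses on something with over 40 N, if the wrist force passes 120 N, or if a joint passes its speed limit or range.

## Working session

There is one attempt and no reset: what is moved stays moved. The work goes in short steps, Python scripts to look and compute and a tool call to move; the robot and the scene stay as the last step left them, time stands still between calls to the robot, and variables do not carry over. Pictures are saved under pics/ and viewed, at most 10 in all, crops included, and the job is handed in when it is done.

Besides the shell and the picture viewer there is one more tool, called after "Request:" in YAML: its name, and indented under it one key for each argument. play_rows: Moves the arm, as the interface text tells. Shifts and turns lie within -1 to 1; 1 stands for 0.6 m of shift or pi rad of turn. Its arguments: {"type":"object","properties":{"increments":{"type":"array","items":{"type":"array","items":{"type":"array","items":{"type":"number","minimum":-1,"maximum":1}}}},"grip_force":{"type":"number"}},"required":["increments"]}

```bash
mkdir -p pics
cat > h.py <<'E'
import numpy as np,cv2
from bench import monitor,viewer,job,r
def grab(n):
    p,d=viewer.camera(n); return p,d,viewer.camera_params(n)
def ray(c,u,v,z):
    dc=np.array([(u-c['cx'])/c['fx'],(v-c['cy'])/c['fy'],1.]);R=np.array(c['R']);t=np.array(c['t'])
    o=-R.T@t;d=R.T@dc;return o+d*(z-o[2])/d[2]
def cloud(d,c):
    v,u=np.mgrid[0:d.shape[0],0:d.shape[1]]
    P=np.stack([(u-c['cx'])/c['fx']*d,(v-c['cy'])/c['fy']*d,d],-1)
    W=(P-np.array(c['t']))@np.array(c['R']);W[d==0]=np.nan;return W
E
python3 - <<'E'
from h import *
print(monitor.sense())
for n in('top','side'):
    p,d,c=grab(n);np.savez(n+'0.npz',p=p,d=d);cv2.imwrite(f'pics/{n}0.png',p[...,::-1]);R=np.array(c['R']);print(n,c['fx'],-R.T@np.array(c['t']),R.round(2).tolist())
E
```

```text
{'t': 0.0, 'joints': array([ 1.00042168,  0.43522286,  0.0249392 ,  1.57408471, -0.01163722,
        1.13400891, -0.07509383]), 'qd': array([ 8.60939952e-04,  5.82312598e-05,  8.13810906e-04, -3.57405081e-04,
       -3.90933497e-04,  1.37489946e-03,  2.65637615e-05]), 'joint_efforts': array([-6.82403206e-04, -6.67861319e+01,  9.84687880e-01, -3.14456928e+01,
       -6.05695182e-02,  4.30466223e-02,  2.12839905e-04]), 'tool_pos': array([ 281.55650241, -557.40712309,  221.74944372]), 'tcp_rot': array([ 9.72778152e-01,  2.31737014e-01, -2.29084302e-04, -7.55639016e-04]), 'wrist_force': array([1.39021978, 0.08039011, 0.53438493]), 'torque': array([-0.00100653, -0.0096987 ,  0.00664215]), 'grasp_force': 0.0, 'grip_width': 91.94228068917454}
top 423.8986682058639 [ 275.13932748  -32.66973982 1092.79327006] [[0.01, -1.0, 0.0], [-0.99, -0.01, -0.17], [0.17, 0.0, -0.99]]
side 386.74865045742973 [ 495.31033782 -962.45949064  573.06717692] [[1.0, 0.05, -0.0], [0.02, -0.47, -0.88], [-0.05, 0.88, -0.47]]
```

View pics/top0.png

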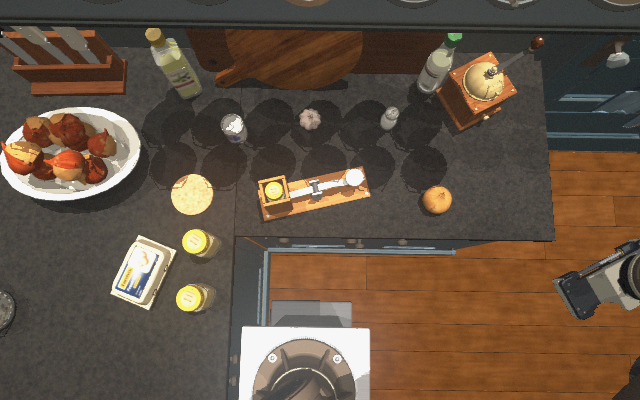

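View pics/side0.png

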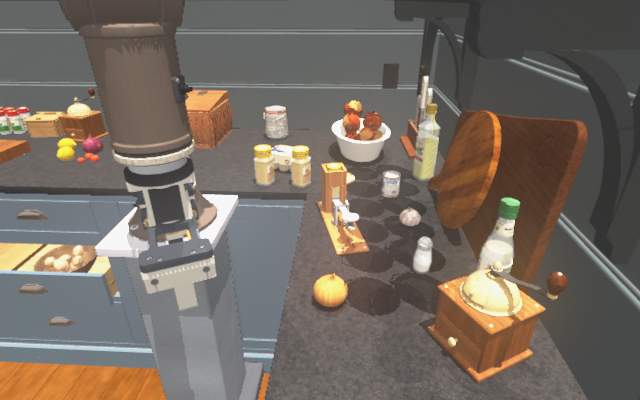

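The top view shows the tower with its gold cap at about (273,190), the pad at (354,177), the coaster at (192,194) and the onion at (436,200). The decoy jars are at (200,243) and (192,298). The side view agrees.

Run:
```python
from h import *
z=np.load('top0.npz');p,d=z['p'],z['d'];c=viewer.camera_params('top');W=cloud(d,c)
hsv=cv2.cvtColor(p,cv2.COLOR_RGB2HSV)
def blobs(m,box,zz,name):
    u0,u1,v0,v1=box;mm=np.zeros_like(m,np.uint8);mm[v0:v1,u0:u1]=m[v0:v1,u0:u1]
    n,l,s,ce=cv2.connectedComponentsWithStats(mm)
    k=1+np.argmax(s[1:,4]);cn=max(cv2.findContours((l==k).astype(np.uint8),0,1)[0],key=cv2.contourArea)
    (cx,cy),(a,b),an=cv2.minAreaRect(cn);q=np.array([ray(c,*pt,zz) for pt in cv2.boxPoints(((cx,cy),(a,b),an))])
    h=W[l==k][:,2]
    print(name,'area',s[k,4],'cen',ce[k].round(1),'rect',(round(cx,1),round(cy,1)),ray(c,cx,cy,zz).round(1),'sides',np.linalg.norm(q[1]-q[0]).round(1),np.linalg.norm(q[2]-q[1]).round(1),'z',np.nanpercentile(h,[10,50,90]).round(1))
    return l==k,q
H,S,V=cv2.split(hsv)
blobs((H>18)&(H<35)&(S>120)&(V>120),(258,290,178,202),146,'cap')
blobs((S<40)&(V>190),(342,370,165,190),100,'pad')
blobs((H>10)&(H<30)&(S>60)&(V>150),(165,220,170,218),9,'coaster')
Z=W[...,2]
blobs((Z>125)&(Z<160),(250,300,170,210),141,'tower')
m,q=blobs((H<20)&(S>80)&(V>60),(250,380,160,222),8,'board');
for nm,(lo,hi) in dict(board=(4,14),rim=(132,150),pad=(75,118)).items():
    mm=(Z>lo)&(Z<hi);mm[:160]=0;mm[225:]=0;mm[:,:250]=0;mm[:,380:]=0
    X=W[mm][:,:2].astype(np.float32);rr=cv2.minAreaRect(X);print(nm,len(X),rr,X.mean(0))
for nm,(u0,u1,v0,v1) in dict(onion=(418,456,182,218),tin=(218,250,110,146),garlic=(297,323,106,132),mill=(379,401,103,132),j2=(180,222,226,260)).items():
    B=W[v0:v1,u0:u1].reshape(-1,3);B=B[B[:,2]>15];print(nm,B.min(0).round(),B.max(0).round())
print('worktop z',np.nanmedian(Z[150:170,400:500]), 'front edge x',ray(c,450,238,0))
cv2.imwrite('pics/crop.png',cv2.resize(p[155:230,160:390,::-1],None,fx=3.4,fy=3.4,interpolation=cv2.INTER_CUBIC))
print(np.round(Z[165:195:3,335:372:3]))
```

```text
cap area 188 cen [274.5 192.2] rect (274.4, 192.7) [461.8  71.1 146. ] sides 40.1 54.0 z [138.8 145.5 148. ]
pad area 269 cen [353.2 177.3] rect (352.5, 177.0) [ 512.2 -110.1  100. ] sides 50.6 39.4 z [60.6 88.6 92.2]
coaster area 1300 cen [191.6 194.1] rect (191.5, 194.0) [482.1 301.8   9. ] sides 107.5 106.2 z [ 7.   9.5 12. ]
tower area 679 cen [273.5 190.9] rect (273.7, 191.0) [466.7  73.4 141. ] sides 63.5 65.9 z [134.8 142.2 147.4]
board area 2406 cen [309.9 195.2] rect (312.1, 189.5) [499.1 -12.    8. ] sides 292.9 115.1 z [  5.2   8.9 137.2]
board 2044 ((494.2227478027344, -17.211746215820312), (170.9604949951172, 339.58282470703125), 0.8961591720581055) [487.2712   -34.294518]
rim 627 ((468.3256530761719, 73.85225677490234), (63.03718566894531, 62.808311462402344), 13.834402084350586) [467.71442  73.89938]
pad 437 ((491.1201477050781, -14.987014770507812), (57.95994567871094, 245.72036743164062), 16.69511604309082) [492.3174   -43.456604]
onion [ 438. -364.   22.] [ 510. -292.   77.]
tin [622. 165.  15.] [679. 221.  76.]
garlic [657. -30.  19.] [712.  26.  57.]
mill [ 664. -229.   15.] [ 702. -188.   91.]
j2 [318. 219.  15.] [382. 279. 137.]
worktop z 0.15464914151351902 front edge x [ 378.37134283 -369.89232384    0.        ]
[[nan  2.  1.  2. -3.  3.  2.  0. -1.  0. -0.  1.  1.]
 [ 2. -2. -2. -3. -0. -1.  5.  7.  7. 13.  1. -0.  0.]
 [-1.  8.  6. 12. 11. 91. 91. 90. 91. 10.  2. -2. -1.]
 [ 9.  7.  8.  9. 85. 89. 86. 88. 91. 91.  1. -0. -2.]
 [ 7.  6. 10.  8. 83. 87. 90. 86. 92. 90.  8. -2.  2.]
 [68. 68. 63. 59. 84. 87. 86. 91. 88. 90. 10.  1. -1.]
 [72. 65. 64. 55. 57. 85. 87. 86. 92.  8.  9.  3.  1.]
 [69. 65.  9.  6.  6.  7.  9.  8.  9.  9.  7.  0. -0.]
 [ 9. 10. 11.  6.  4.  8. 10.  5. 13.  8. 11.  8. -2.]
 [ 5.  7.  9.  7.  7.  9.  9.  5.  8.  7.  7. 10.  2.]]
```

View pics/crop.png

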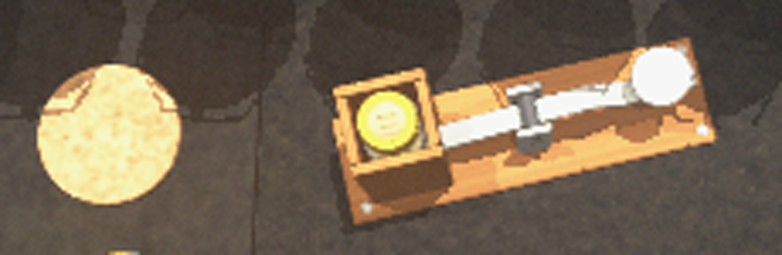

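The enlarged crop shows the round white pad, the lever and the cap inside the tower, with the rack turned about 13.5°. Next I refine the pose and plan the press path.

```bash
cat >> h.py <<'E'
from scipy.spatial.transform import Rotation as Ro
TOW=np.array([468.,74.]);YAW=np.radians(13.6)
ex=lambda:np.array([np.cos(YAW),np.sin(YAW),0]); ey=lambda:np.array([-np.sin(YAW),np.cos(YAW),0])
def pose(phi,h):  # TCP position, rotation with flat fingertips on pad top at height h over stem foot
    piv=np.r_[TOW,60]-98*ey()
    Y,Z=-99.6,-22+h+19
    y=Y*np.cos(phi)-Z*np.sin(phi);z=Y*np.sin(phi)+Z*np.cos(phi)
    down=Ro.from_matrix(np.array([ex(),-ey(),[0,0,-1]]).T)
    return piv+y*ey()+[0,0,z],Ro.from_rotvec(phi*ex())*down
def step(p0,R0,p1,R1):
    return np.r_[(p1-p0)/600,(R1*R0.inv()).as_rotvec()/np.pi]
E
python3 - <<'E'
import h as hh
from h import *
res={}
for n,box in dict(top=(338,372,162,192),side=(325,365,195,228)).items():
    z=np.load(n+'0.npz');p,d=z['p'],z['d'];c=viewer.camera_params(n);W=cloud(d,c)
    if n=='top':
        Z=W[...,2];m=np.zeros(Z.shape,np.uint8);u0,u1,v0,v1=box;m[v0:v1,u0:u1]=(Z[v0:v1,u0:u1]>78)
        cn=max(cv2.findContours(m,0,1)[0],key=cv2.contourArea);print('circle',cv2.minEnclosingCircle(cn),cv2.fitEllipse(cn))
        (u,v),_,_=cv2.fitEllipse(cn);P=W[m>0];print('pad mean',P.mean(0),ray(c,u,v,88))
        A=np.c_[P[:,:2]-P[:,:2].mean(0),np.ones(len(P))];g=np.linalg.lstsq(A,P[:,2],rcond=None)[0];print('plane',g)
        padc=ray(c,u,v,g[2])
        dv=TOW-padc[:2];print('dist',np.linalg.norm(dv),'yaw',np.degrees(np.arctan2(-dv[0],dv[1])))
        # board rectangle from height, tight
        H,S,V=cv2.split(cv2.cvtColor(p,cv2.COLOR_RGB2HSV));b=((H<20)&(S>110)&(V>70)).astype(np.uint8);b[:160]=0;b[222:]=0;b[:,:250]=0;b[:,:]*=1;b[:,378:]=0
        b[(Z>20)]=0;b=cv2.morphologyEx(b,cv2.MORPH_OPEN,np.ones((3,3)))
        X=cloud(d,c)[b>0];rr=cv2.minAreaRect(X[:,:2].astype(np.float32));print('board',rr)
    else:
        Z=W[...,2];m=np.zeros(Z.shape,np.uint8);u0,u1,v0,v1=box;m[v0:v1,u0:u1]=(Z[v0:v1,u0:u1]>80)&(Z[v0:v1,u0:u1]<105)
        P=W[m>0];P=P[np.linalg.norm(P[:,:2]-padc[:2],axis=1)<30];print('side pad',len(P),np.median(P,0),P.max(0),P.min(0))
for h in(28,):
    for ph in(-.22,0,.22):
        q=pose(ph,h);print(ph,q[0].round(1),q[1].as_quat().round(3))
p0=np.array([281.807,-557.877,222.542]);R0=Ro.from_quat(monitor.sense()['tcp_rot'])
p1,R1=pose(-.22,28+60);print('tot',step(p0,R0,p1,R1),p1)
E
```

```text
circle ((353.875, 177.125), 8.77684497833252) ((353.9474792480469, 177.05252075195312), (16.56943130493164, 16.831363677978516), 45.0)
pad mean [ 514.85374735 -114.55542799   88.82737148] [ 514.97063667 -114.58604019   88.        ]
plane [ 6.53246268e-02 -1.83369206e-01  8.88273715e+01]
dist 194.2343585382204 yaw 13.93422381763
board ((491.4906005859375, -13.951690673828125), (69.99900817871094, 285.1861877441406), 17.2065372467041)
side pad 121 [ 516.51988217 -126.91978969   89.03537326] [ 536.87270287 -101.0011242    94.01741062] [ 496.51182679 -137.7965508    81.44725125]
-0.22 [ 512.6 -110.4  106.1] [0.987 0.118 0.013 0.109]
0 [ 514.5 -118.1   85. ] [ 0.993  0.118  0.    -0.   ]
0.22 [ 515.2 -121.    62.7] [ 0.987  0.118 -0.013 -0.109]
tot [ 0.37955137  0.76696703 -0.09642508 -0.06626944 -0.02443584 -0.0730179 ] [509.53782324 -97.69678245 164.68695365]
```

Request:
play_rows:
  increments:
    - [[1,0.03,0.062,-0.006,-0.0055,-0.002,-0.006],[1,0.03,0.062,-0.006,-0.0055,-0.002,-0.006],[1,0.03,0.062,-0.006,-0.0055,-0.002,-0.006],[1,0.03,0.062,-0.006,-0.0055,-0.002,-0.006],[1,0.03,0.062,-0.006,-0.0055,-0.002,-0.006]]
  grip_force: 20

```text
t: 0.72
tool_pos: [372.1, -370.5, 204.2]
tcp_rot: [0.982, 0.185, 0.005, 0.046]
wrist_force: [0.5, -0.2, 0.2]
grip_width: 46.4
grasp_force: 0.0
```

Request:
play_rows:
  increments:
    - [[1,0.03,0.062,-0.006,-0.0055,-0.002,-0.006],[1,0.03,0.062,-0.006,-0.0055,-0.002,-0.006],[1,0.03,0.062,-0.006,-0.0055,-0.002,-0.006],[1,0.03,0.062,-0.006,-0.0055,-0.002,-0.006],[1,0.03,0.062,-0.006,-0.0055,-0.002,-0.006]]

```text
t: 1.35
tool_pos: [462.0, -184.6, 186.3]
tcp_rot: [0.986, 0.138, 0.011, 0.091]
wrist_force: [0.6, -0.6, -0.1]
grip_width: 0.7
grasp_force: 0.0
```

Request:
play_rows:
  increments:
    - [[1,0.03,0.062,-0.006,-0.0055,-0.002,-0.006],[1,0.03,0.062,-0.006,-0.0055,-0.002,-0.006],[1,0,0,0,0,0,0],[1,0,0,0,0,0,0],[1,0,0,0,0,0,0]]

```text
t: 1.98
tool_pos: [497.1, -112.9, 179.3]
tcp_rot: [0.987, 0.118, 0.012, 0.109]
wrist_force: [-0.3, -1.1, -0.7]
grip_width: 0.5
grasp_force: 0.0
```

```bash
sed -i 's/radians(13.6)/radians(13.9)/' h.py
python3 - <<'E'
from h import *
s=monitor.sense();p0=s['tool_pos'];R0=Ro.from_quat(s['tcp_rot']);print(s['t'],p0,s['wrist_force'],s['grip_width'],s['joints'])
for h in(50,36,28):print(h,step(p0,R0,*pose(-.22,h)).round(4))
n=pose(-.22,1)[0]-pose(-.22,0)[0];print('per mm',(n/600).round(6))
E
```

```text
1.975 [ 497.14225623 -112.88766825  179.31358166] [-0.32192245 -1.1120467  -0.65888922] 0.45845755324343956 [ 0.07768094  0.26523849 -0.14616681  1.9764507   0.33063539  0.89236016
 -1.60230526]
50 [ 0.0255  0.0123 -0.0862  0.0003 -0.0005  0.0013]
36 [ 0.0267  0.0073 -0.109   0.0003 -0.0005  0.0013]
28 [ 0.0274  0.0045 -0.122   0.0003 -0.0005  0.0013]
per mm [-8.700e-05  3.530e-04  1.626e-03]
```

Request:
play_rows:
  increments:
    - [[1,0.009,0.003,-0.036,0,0,0.001],[1,0.009,0.003,-0.036,0,0,0],[1,0.0087,0.0013,-0.035,0,0,0],[1,0,0,0,0,0,0],[1,0,0,0,0,0,0]]

```text
t: 2.6
tool_pos: [513.8, -107.8, 115.8]
tcp_rot: [0.987, 0.12, 0.013, 0.109]
wrist_force: [-0.6, 0.0, 0.6]
grip_width: 0.5
grasp_force: 0.0
```

Request:
play_rows:
  increments:
    - [[1,0.00013,-0.0005,-0.0024,0,0,0],[1,0.00013,-0.0005,-0.0024,0,0,0],[1,0.00013,-0.0005,-0.0024,0,0,0],[1,0,0,0,0,0,0]]

```text
t: 3.1
tool_pos: [514.0, -108.0, 110.8]
tcp_rot: [0.987, 0.121, 0.013, 0.109]
wrist_force: [-0.1, 0.3, -0.9]
grip_width: 0.4
grasp_force: 0.0
```

```bash
cat >> h.py <<'E'
def hnow(phi):
    s=monitor.sense();q,R=pose(phi,0);n=pose(phi,1)[0]-q;d=s['tool_pos']-q;F=s['wrist_force']
    print('t',s['t'],'h',(d@n).round(2),'off',(d@ex()).round(2),(d@np.cross(n,ex())).round(2),'Fn',(F@n).round(2),'F',F.round(2),'tilt',((Ro.from_quat(s['tcp_rot'])*R.inv()).as_rotvec()).round(4))
E
python3 -c "
from h import *
hnow(-.22)"
```

```text
t 3.1 h 32.99 off 0.93 0.97 Fn -0.77 F [-0.11  0.34 -0.87] tilt [-0.0005  0.0012  0.001 ]
```

Request:
play_rows:
  increments:
    - [[1,0.0001,-0.0004,-0.0016,0,0,0],[1,0.0001,-0.0004,-0.0016,0,0,0],[1,0,0,0,0,0,0]]

```text
t: 3.48
tool_pos: [514.1, -108.5, 108.8]
tcp_rot: [0.987, 0.121, 0.013, 0.109]
wrist_force: [-0.6, -1.0, 0.8]
grip_width: 0.6
grasp_force: 0.0
```

Request:
play_rows:
  increments:
    - [[1,0.0001,-0.0004,-0.0016,0,0,0],[1,0,0,0,0,0,0]]

```text
t: 3.72
tool_pos: [514.2, -108.7, 107.9]
tcp_rot: [0.987, 0.121, 0.013, 0.109]
wrist_force: [0.4, -0.1, -0.4]
grip_width: 1.0
grasp_force: 0.0
```

Request:
play_rows:
  increments:
    - [[1,0.0001,-0.0004,-0.0016,0,0,0],[1,0,0,0,0,0,0]]

```text
t: 3.98
tool_pos: [514.3, -109.0, 106.9]
tcp_rot: [0.987, 0.121, 0.013, 0.109]
wrist_force: [0.7, -0.3, 0.0]
grip_width: 0.3
grasp_force: 0.0
```

Request:
play_rows:
  increments:
    - [[1,0.0001,-0.0004,-0.0016,0,0,0],[1,0,0,0,0,0,0]]

```text
t: 4.22
tool_pos: [514.3, -109.2, 106.0]
tcp_rot: [0.987, 0.121, 0.013, 0.109]
wrist_force: [1.0, 0.5, 0.4]
grip_width: 0.7
grasp_force: 0.0
```

```bash
python3 -c "
from h import *
hnow(-.22)"
```

```text
t 4.225 h 27.99 off 0.94 0.78 Fn 0.45 F [1.05 0.54 0.4 ] tilt [-0.0005  0.0012  0.001 ]
```

Not in contact yet; force noise is about ±1 N. I keep going in 1 mm steps.

Request:
play_rows:
  increments:
    - [[1,0.0001,-0.0004,-0.0016,0,0,0],[1,0,0,0,0,0,0]]

```text
t: 4.47
tool_pos: [514.4, -109.5, 105.0]
tcp_rot: [0.987, 0.121, 0.013, 0.109]
wrist_force: [-0.3, 0.2, -0.5]
grip_width: 0.4
grasp_force: 0.0
```

Request:
play_rows:
  increments:
    - [[1,0.0001,-0.0004,-0.0016,0,0,0],[1,0,0,0,0,0,0]]

```text
t: 4.72
tool_pos: [514.4, -109.7, 104.0]
tcp_rot: [0.987, 0.121, 0.013, 0.109]
wrist_force: [0.1, -1.6, -0.1]
grip_width: 0.4
grasp_force: 0.0
```

```bash
python3 -c "
from h import *
hnow(-.22)"
```

```text
t 4.725 h 25.99 off 0.92 0.71 Fn -0.44 F [ 0.06 -1.62 -0.1 ] tilt [-0.0005  0.0013  0.001 ]
```

Run:
```python
from h import *
print(r.nose_length,[a for a in dir(r) if a[0]!='_'])
p,d,c=grab('side');q=p[150:270,290:450];cv2.imwrite('pics/s1.png',cv2.resize(q[...,::-1],None,fx=5,fy=5,interpolation=cv2.INTER_CUBIC))
t,dt,ct=grab('top');W=cloud(dt,ct);print(np.round(W[160:195:3,335:372:3,2]))
```

```text
19.0 ['MotionError', 'nose_length']
[[647. 647. 644. 643. 641. 638. 632. 627. 617. 597.  -2.  -2.   2.]
 [653. 653. 651. 649. 648. 644. 640. 635. 626. 614.  -2.  -1.  -2.]
 [658. 657. 657. 654. 653. 650. 647. 642. 635. 623.   2.  -1.   2.]
 [665. 663. 661. 661. 659. 657. 652. 649. 642. 633. 616. 225. 225.]
 [687. 686. 687. 684. 683. 684. 681. 656. 649. 643. 629. 221.   2.]
 [689. 691. 689. 690. 688. 689. 690. 685. 682. 679. 640. 612. 199.]
 [690. 687. 689. 688. 686. 686. 688. 686. 686. 686. 680. 635.  -0.]
 [686. 687. 685. 686. 686. 685. 684. 686. 684. 685. 682. 681. 677.]
 [685. 684. 685. 683. 683. 684. 683. 682. 682. 681. 680. 681. 680.]
 [693. 692. 691. 691. 689. 689. 686. 685. 681. 680. 680. 679. 679.]
 [695. 695. 694. 696. 695. 694. 692. 690. 686. 684. 678. 676. 677.]
 [698. 700. 699. 701. 699. 698. 696. 695. 692. 687. 685. 678. 676.]]
```

View pics/s1.png

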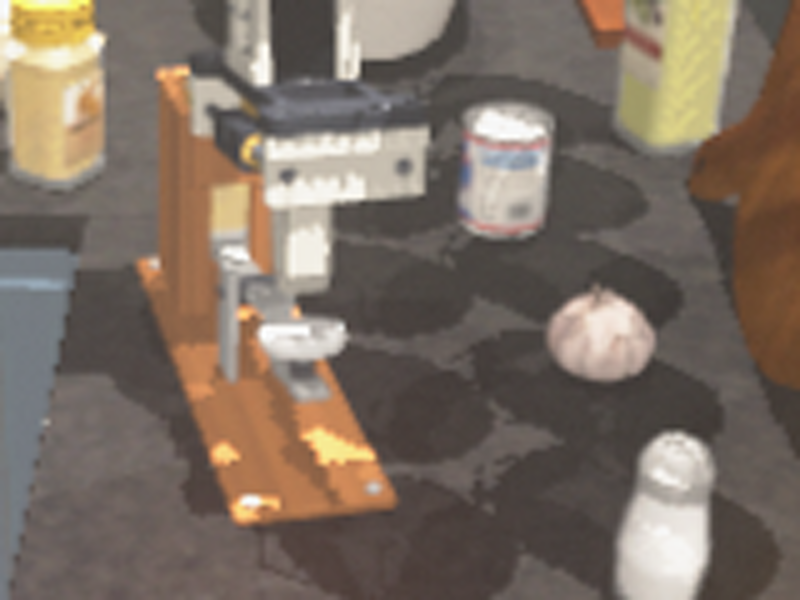

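The side crop shows the fingertips ending at about (305,290), above and behind the pad at (305,335). I check this by projecting points.

Run:
```python
from h import *
def proj(c,X):
    x=np.array(c['R'])@X+np.array(c['t']);return np.array([x[0]/x[2]*c['fx']+c['cx'],x[1]/x[2]*c['fy']+c['cy']])
c=viewer.camera_params('side');s=monitor.sense();R=Ro.from_quat(s['tcp_rot']).as_matrix();T=s['tool_pos']
crop=lambda X:((proj(c,np.array(X))-[290,150])*5).round()
print('tcp',crop(T),'tip',crop(T+19*R[:,2]),'tip front',crop(T+19*R[:,2]+19*R[:,1]), 'tip back',crop(T+19*R[:,2]-19*R[:,1]))
for q in([515,-114.6,88.8],[515,-114.6,60]):print('pad',crop(q))
print('piv top',crop(np.r_[TOW-98*ey()[:2],76]),'board corners',[crop(np.r_[TOW+(a*ey()+b*ex())[:2],8]).tolist() for a in(44,-241) for b in(-42,42)])
p,d,c=grab('side');W=cloud(d,c)
for (u,v) in((350,205),(350,208),(350,213),(350,216),(352,216),(347,217),(356,217),(351,220)):print(u,v,W[v,u].round(1),p[v,u])
```

```text
tcp [297. 297.] tip [298. 333.] tip front [307. 344.] tip back [288. 322.]
pad [297. 328.]
pad [295. 377.]
piv top [252. 263.] board corners [[134.0, 261.0], [264.0, 249.0], [233.0, 523.0], [395.0, 504.0]]
350 205 [ 515.5 -122.8  123.7] [187 178 165]
350 208 [ 515.9 -116.7  112. ] [136 129 119]
350 213 [520.3  42.5   8.3] [174 155 141]
350 216 [ 516.5 -119.9   91. ] [247 247 247]
352 216 [ 521.5 -120.4   91.4] [186 179 173]
347 217 [ 509.  -123.4   89.9] [225 221 217]
356 217 [ 531.2 -127.7   93. ] [233 229 224]
351 220 [ 518.9 -135.3   88.5] [217 213 207]
```

The real closed tips sit about 19 mm higher than assumed, so a gap remains. I keep descending along the pad normal, then creep.

Request:
play_rows:
  increments:
    - [[1,0.0002,-0.0009,-0.0041,0,0,0],[1,0.0002,-0.0009,-0.0041,0,0,0],[1,0.0002,-0.0009,-0.0041,0,0,0],[1,0.0002,-0.0009,-0.0041,0,0,0],[1,0,0,0,0,0,0]]

```text
t: 5.5
tool_pos: [514.8, -111.9, 94.0]
tcp_rot: [0.987, 0.121, 0.013, 0.109]
wrist_force: [-0.0, 0.2, -0.1]
grip_width: 0.6
grasp_force: 0.0
```

Request:
play_rows:
  increments:
    - [[1,0.0001,-0.0004,-0.0016,0,0,0],[1,0,0,0,0,0,0]]

```text
t: 5.75
tool_pos: [515.0, -112.1, 93.3]
tcp_rot: [0.987, 0.121, 0.013, 0.109]
wrist_force: [-0.5, 0.3, 0.2]
grip_width: 0.4
grasp_force: 0.0
```

Request:
play_rows:
  increments:
    - [[1,0.0001,-0.0004,-0.0016,0,0,0],[1,0,0,0,0,0,0]]

```text
t: 6.0
tool_pos: [515.1, -112.3, 92.3]
tcp_rot: [0.987, 0.121, 0.013, 0.109]
wrist_force: [0.1, 0.3, -0.1]
grip_width: 0.4
grasp_force: 0.0
```

Request:
play_rows:
  increments:
    - [[1,0.0001,-0.0004,-0.0016,0,0,0],[1,0,0,0,0,0,0]]

```text
t: 6.25
tool_pos: [515.1, -112.6, 91.3]
tcp_rot: [0.987, 0.121, 0.013, 0.109]
wrist_force: [-0.2, 0.6, -0.4]
grip_width: 0.5
grasp_force: 0.0
```

Request:
play_rows:
  increments:
    - [[1,0.0001,-0.0004,-0.0016,0,0,0],[1,0,0,0,0,0,0]]

```text
t: 6.5
tool_pos: [515.2, -112.8, 90.4]
tcp_rot: [0.987, 0.121, 0.013, 0.109]
wrist_force: [-0.0, 0.4, 0.7]
grip_width: 0.4
grasp_force: 0.0
```

```bash
python3 -c "
from h import *
hnow(-.22)
p,d,c=grab('side');q=p[150:270,290:450];cv2.imwrite('pics/s2.png',cv2.resize(q[...,::-1],None,fx=5,fy=5,interpolation=cv2.INTER_CUBIC))"
```

```text
t 6.5 h 11.96 off 0.9 0.57 Fn 0.75 F [-0.03  0.44  0.67] tilt [-0.0005  0.0012  0.0009]
```

View pics/s2.png

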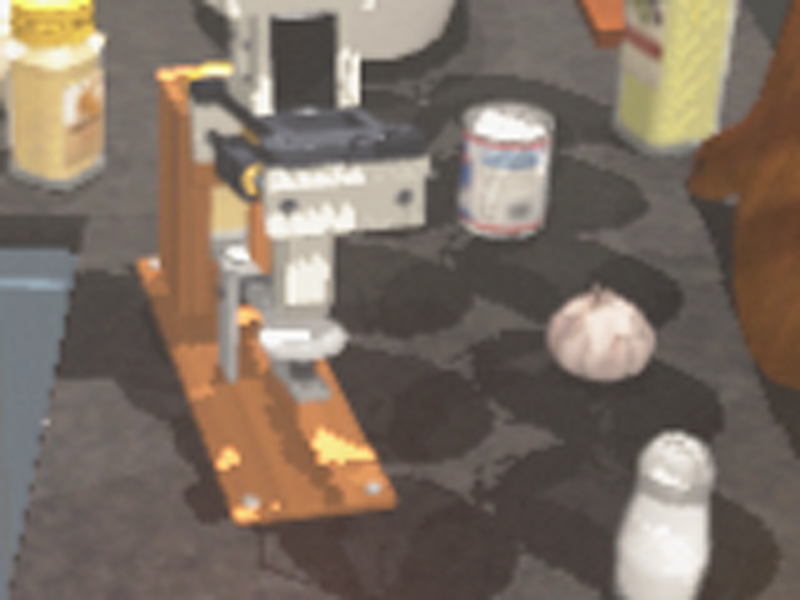

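The fingertips now sit just over the pad: tips at about (305,315), pad at about (303,338). I continue creeping.

Request:
play_rows:
  increments:
    - [[1,0.0001,-0.0004,-0.0016,0,0,0],[1,0,0,0,0,0,0]]

```text
t: 6.8
tool_pos: [515.2, -113.0, 89.4]
tcp_rot: [0.987, 0.121, 0.013, 0.109]
wrist_force: [-0.3, -0.1, -0.0]
grip_width: 0.2
grasp_force: 0.0
```

Request:
play_rows:
  increments:
    - [[1,0.0001,-0.0004,-0.0016,0,0,0],[1,0,0,0,0,0,0]]

```text
t: 7.05
tool_pos: [515.3, -113.3, 88.4]
tcp_rot: [0.987, 0.121, 0.013, 0.109]
wrist_force: [-0.6, 0.2, -0.3]
grip_width: 0.4
grasp_force: 0.0
```

Request:
play_rows:
  increments:
    - [[1,0.0001,-0.0004,-0.0016,0,0,0],[1,0,0,0,0,0,0]]

```text
t: 7.3
tool_pos: [515.4, -113.5, 87.5]
tcp_rot: [0.987, 0.121, 0.013, 0.109]
wrist_force: [1.0, 0.5, -0.3]
grip_width: 0.1
grasp_force: 0.0
```

Request:
play_rows:
  increments:
    - [[1,0.0001,-0.0004,-0.0016,0,0,0],[1,0,0,0,0,0,0]]

```text
t: 7.55
tool_pos: [515.4, -113.8, 86.5]
tcp_rot: [0.987, 0.121, 0.013, 0.109]
wrist_force: [-0.2, -0.7, 0.1]
grip_width: 0.4
grasp_force: 0.0
```

```bash
python3 -c "
from h import *
hnow(-.22)"
```

```text
t 7.55 h 7.97 off 0.89 0.48 Fn -0.03 F [-0.17 -0.65  0.1 ] tilt [-0.0005  0.0013  0.001 ]
```

Request:
play_rows:
  increments:
    - [[1,0.0001,-0.0004,-0.0016,0,0,0],[1,0,0,0,0,0,0]]

```text
t: 7.8
tool_pos: [515.4, -114.0, 85.5]
tcp_rot: [0.987, 0.121, 0.013, 0.109]
wrist_force: [0.1, 0.6, -0.9]
grip_width: 0.3
grasp_force: 0.0
```

Request:
play_rows:
  increments:
    - [[1,0.0001,-0.0004,-0.0016,0,0,0],[1,0,0,0,0,0,0]]

```text
t: 8.05
tool_pos: [515.6, -114.2, 84.7]
tcp_rot: [0.987, 0.121, 0.013, 0.109]
wrist_force: [-0.9, 0.9, 1.8]
grip_width: 0.4
grasp_force: 1.0
```

Request:
play_rows:
  increments:
    - [[1,0.0001,-0.0004,-0.0016,0,0,0],[1,0,0,0,0,0,0]]

```text
t: 8.3
tool_pos: [515.7, -114.4, 83.8]
tcp_rot: [0.987, 0.121, 0.013, 0.109]
wrist_force: [-0.5, 1.1, 3.8]
grip_width: 0.4
grasp_force: 2.0
```

```bash
python3 -c "
from h import *
hnow(-.22)
for n in('side',):
  p,d,c=grab(n);W=cloud(d,c)
  for v in range(196,226,2):print(v,[W[v,u].round().tolist() for u in(346,351,356)])"
```

```text
t 8.3 h 5.2 off 1.05 0.34 Fn 4.01 F [-0.51  1.1   3.84] tilt [-0.0005  0.0009  0.001 ]
196 [[504.0, -190.0, 182.0], [515.0, -187.0, 181.0], [527.0, -182.0, 179.0]]
198 [[504.0, -189.0, 177.0], [516.0, -184.0, 174.0], [527.0, -184.0, 175.0]]
200 [[505.0, -189.0, 172.0], [517.0, -123.0, 138.0], [530.0, -121.0, 137.0]]
202 [[506.0, -108.0, 124.0], [518.0, -127.0, 134.0], [530.0, -122.0, 132.0]]
204 [[506.0, -108.0, 119.0], [518.0, -129.0, 130.0], [530.0, -123.0, 127.0]]
206 [[506.0, -108.0, 113.0], [518.0, -123.0, 121.0], [530.0, -122.0, 121.0]]
208 [[506.0, -109.0, 107.0], [518.0, -126.0, 117.0], [531.0, -122.0, 115.0]]
210 [[506.0, -110.0, 103.0], [518.0, -127.0, 112.0], [531.0, -126.0, 112.0]]
212 [[506.0, -114.0, 99.0], [518.0, -125.0, 105.0], [531.0, -126.0, 106.0]]
214 [[506.0, -114.0, 93.0], [519.0, -126.0, 100.0], [nan, nan, nan]]
216 [[507.0, -115.0, 88.0], [519.0, -118.0, 90.0], [532.0, -115.0, 88.0]]
218 [[507.0, -127.0, 89.0], [519.0, -133.0, 93.0], [531.0, -128.0, 90.0]]
220 [[507.0, -135.0, 88.0], [519.0, -135.0, 89.0], [531.0, -133.0, 88.0]]
222 [[507.0, -134.0, 81.0], [519.0, -136.0, 83.0], [537.0, 3.0, 1.0]]
224 [[507.0, -108.0, 60.0], [520.0, -125.0, 71.0], [537.0, -5.0, -1.0]]
```

Contact at calculated h≈6.4, with the expected 3.5 N/mm slope. I plan the arc relative to that.

Run:
```python
from h import *
s=monitor.sense();p0=s['tool_pos'];R0=Ro.from_quat(s['tcp_rot'])
off=p0-pose(-.22,5.2)[0]; ph=[-.22,-.12,-.02,.08,.16]
for a,b,h0,h1,n in((-.22,-.12,5.2,4.8,5),(-.12,-.02,4.8,4.8,5),(-.02,.08,4.8,4.8,5),(.08,.18,4.8,4.8,5),(.18,.22,4.8,4.8,4)):
    A=pose(a,h0);B=pose(b,h1);print((step(*A,*B)/n).round(5))
print('normal at stop per mm',((pose(.22,1)[0]-pose(.22,0)[0])/600).round(5))
```

```text
[ 0.00016 -0.00063 -0.00339  0.00618  0.00153 -0.     ]
[ 7.00e-05 -2.80e-04 -3.31e-03  6.18e-03  1.53e-03 -0.00e+00]
[-1.00e-05  4.00e-05 -3.32e-03  6.18e-03  1.53e-03  0.00e+00]
[-9.00e-05  3.60e-04 -3.30e-03  6.18e-03  1.53e-03 -0.00e+00]
[-7.00e-05  2.90e-04 -1.63e-03  3.09e-03  7.60e-04 -0.00e+00]
normal at stop per mm [ 9.00e-05 -3.50e-04  1.63e-03]
```

Request:
play_rows:
  increments:
    - [[1,0.0002,-0.0006,-0.0034,0.0062,0.0015,0],[1,0.0002,-0.0006,-0.0034,0.0062,0.0015,0],[1,0.0001,-0.0006,-0.0034,0.0062,0.0015,0],[1,0.0002,-0.0006,-0.0034,0.0062,0.0015,0],[1,0.0001,-0.0006,-0.0034,0.0062,0.0015,0]]

```text
t: 8.98
tool_pos: [516.2, -116.2, 73.4]
tcp_rot: [0.991, 0.121, 0.007, 0.059]
wrist_force: [-0.4, 1.9, 4.9]
grip_width: 0.3
grasp_force: 2.2
```

```bash
python3 -c "
from h import *
hnow(-.12)"
```

```text
t 8.975 h 4.51 off 1.09 0.47 Fn 5.11 F [-0.35  1.85  4.92] tilt [0.0014 0.0007 0.001 ]
```

Tracking well (5 N, the lever is moving). I continue.

Request:
play_rows:
  increments:
    - [[1,0.0001,-0.0003,-0.0033,0.0062,0.0015,0],[1,0,-0.0003,-0.0033,0.0062,0.0015,0],[1,0.0001,-0.0003,-0.0033,0.0062,0.0015,0],[1,0.0001,-0.0003,-0.0033,0.0062,0.0015,0],[1,0,-0.0003,-0.0033,0.0062,0.0015,0]]

```text
t: 9.6
tool_pos: [516.4, -117.0, 63.5]
tcp_rot: [0.993, 0.122, 0.001, 0.009]
wrist_force: [-0.9, 3.0, 4.9]
grip_width: 0.5
grasp_force: 2.2
```

Request:
play_rows:
  increments:
    - [[1,0,0,-0.0033,0.0062,0.0015,0],[1,0,0,-0.0033,0.0062,0.0015,0],[1,0,0,-0.0033,0.0062,0.0015,0],[1,0,0,-0.0033,0.0062,0.0015,0],[1,0,0,-0.0033,0.0062,0.0015,0]]

```text
t: 10.22
tool_pos: [516.3, -116.9, 53.6]
tcp_rot: [0.992, 0.122, -0.005, -0.041]
wrist_force: [-0.0, 3.1, 4.3]
grip_width: 0.9
grasp_force: 2.2
```

```bash
python3 -c "
from h import *
hnow(.08)"
```

```text
t 10.225 h 4.48 off 1.0 0.46 Fn 4.0 F [-0.01  3.1   4.25] tilt [ 0.0021 -0.0002  0.0012]
```

Request:
play_rows:
  increments:
    - [[1,-0.0001,0.0003,-0.0033,0.0062,0.0015,0],[1,-0.0001,0.0003,-0.0033,0.0062,0.0015,0],[1,-0.0001,0.0003,-0.0033,0.0062,0.0015,0],[1,-0.0001,0.0003,-0.0033,0.0062,0.0015,0],[1,0,0,0,0,0,0]]

```text
t: 10.85
tool_pos: [515.9, -117.2, 45.4]
tcp_rot: [0.989, 0.121, -0.009, -0.08]
wrist_force: [-0.2, -0.1, 3.8]
grip_width: 0.3
grasp_force: 1.8
```

Request:
play_rows:
  increments:
    - [[1,-0.0001,0.0003,-0.0017,0.0031,0.0008,0],[1,-0.0001,0.0003,-0.0017,0.0031,0.0008,0],[1,-0.0001,0.0003,-0.0017,0.0031,0.0008,0],[1,0,0,0,0,0,0]]

```text
t: 11.35
tool_pos: [515.8, -116.5, 42.5]
tcp_rot: [0.988, 0.121, -0.011, -0.094]
wrist_force: [0.3, -2.9, 3.7]
grip_width: 0.4
grasp_force: 2.0
```

```bash
python3 -c "
from h import *
hnow(.19)"
```

```text
t 11.35 h 4.43 off 0.63 -0.36 Fn 4.15 F [ 0.35 -2.87  3.67] tilt [ 0.0007 -0.0006  0.0003]
```

Request:
play_rows:
  increments:
    - [[1,0,0,-0.0017,0.0031,0.0008,0],[1,0,0,-0.0017,0.0031,0.0008,0],[1,0,0,0,0,0,0]]

```text
t: 11.72
tool_pos: [515.7, -115.9, 40.5]
tcp_rot: [0.987, 0.121, -0.013, -0.105]
wrist_force: [-0.6, -1.9, 2.7]
grip_width: 0.5
grasp_force: 2.0
```

Request:
play_rows:
  increments:
    - [[1,0,0,-0.0016,0.0031,0.0008,0],[1,0,0,0,0,0,0]]

```text
t: 11.98
tool_pos: [515.8, -115.7, 39.7]
tcp_rot: [0.986, 0.121, -0.013, -0.11]
wrist_force: [-0.5, -2.4, 5.8]
grip_width: 0.7
grasp_force: 2.7
```

```bash
python3 -c "
from h import *
hnow(.22)"
```

```text
t 11.975 h 4.47 off 0.81 -0.07 Fn 6.11 F [-0.49 -2.43  5.76] tilt [ 0.0019 -0.0001  0.0009]
```

Request:
play_rows:
  increments:
    - [[1,-0.0001,0.0003,-0.0016,0,0,0],[1,0,0,0,0,0,0]]

```text
t: 12.22
tool_pos: [515.8, -115.5, 39.0]
tcp_rot: [0.987, 0.121, -0.013, -0.11]
wrist_force: [-1.0, -1.9, 7.8]
grip_width: 0.6
grasp_force: 3.9
```

Request:
play_rows:
  increments:
    - [[1,-0.0001,0.0003,-0.0011,0,0,0],[1,0,0,0,0,0,0]]

```text
t: 12.48
tool_pos: [515.7, -115.4, 38.4]
tcp_rot: [0.987, 0.121, -0.013, -0.11]
wrist_force: [-1.9, -2.4, 9.2]
grip_width: 0.6
grasp_force: 4.7
```

```bash
python3 -c "
from h import *
hnow(.22)"
```

```text
t 12.475 h 3.2 off 0.84 -0.05 Fn 9.4 F [-1.91 -2.38  9.21] tilt [ 0.0014 -0.0004  0.0011]
```

Request:
play_rows:
  increments:
    - [[1,-0.0001,0.0004,-0.0017,0,0,0],[1,0,0,0,0,0,0]]

```text
t: 12.72
tool_pos: [515.7, -115.2, 37.6]
tcp_rot: [0.987, 0.121, -0.013, -0.11]
wrist_force: [-1.8, -2.3, 11.6]
grip_width: 0.6
grasp_force: 6.1
```

Request:
play_rows:
  increments:
    - [[1,-0.0001,0.0002,-0.001,0,0,0],[1,0,0,0,0,0,0]]

```text
t: 12.98
tool_pos: [515.8, -115.1, 37.2]
tcp_rot: [0.987, 0.121, -0.013, -0.109]
wrist_force: [-2.5, -2.3, 13.4]
grip_width: -0.0
grasp_force: 6.8
```

```bash
python3 -c "
from h import *
hnow(.22)"
```

```text
t 12.975 h 1.93 off 0.93 -0.09 Fn 13.41 F [-2.5  -2.31 13.37] tilt [ 0.0012 -0.0007  0.0011]
```

Add about 0.5 mm to reach 15 N, then hold 1.5 s.

Request:
play_rows:
  increments:
    - [[1,0,0.0002,-0.001,0,0,0],[1,0,0,0,0,0,0],[1,0,0,0,0,0,0],[1,0,0,0,0,0,0],[1,0,0,0,0,0,0]]

```text
t: 13.6
tool_pos: [515.8, -115.0, 36.7]
tcp_rot: [0.987, 0.121, -0.013, -0.109]
wrist_force: [-2.9, -2.6, 14.2]
grip_width: 0.4
grasp_force: 7.5
```

Request:
play_rows:
  increments:
    - [[1,0,0,0,0,0,0],[1,0,0,0,0,0,0],[1,0,0,0,0,0,0],[1,0,0,0,0,0,0],[1,0,0,0,0,0,0]]

```text
t: 14.22
tool_pos: [515.7, -115.1, 36.7]
tcp_rot: [0.987, 0.121, -0.013, -0.109]
wrist_force: [-2.0, -2.7, 14.5]
grip_width: 0.2
grasp_force: 7.5
```

Request:
play_rows:
  increments:
    - [[1,0,0,0,0,0,0],[1,0,0,0,0,0,0],[1,0,0,0,0,0,0],[1,0,0,0,0,0,0],[1,0,0,0,0,0,0]]

```text
t: 14.85
tool_pos: [515.8, -115.1, 36.7]
tcp_rot: [0.987, 0.121, -0.013, -0.109]
wrist_force: [-3.2, -3.4, 14.1]
grip_width: 0.3
grasp_force: 7.5
```

```bash
python3 -c "
from h import *
hnow(.22)
p,d,c=grab('top');W=cloud(d,c);Z=W[...,2]
m=np.zeros(Z.shape,bool);m[165:215,255:300]=1
A=W[m&(Z>175)&(Z<205)];print('cap',len(A),A.mean(0) if len(A) else 0,A.min(0),A.max(0))
np.savez('top1.npz',p=p,d=d)"
```

```text
t 14.85 h 1.47 off 0.94 -0.13 Fn 14.27 F [-3.17 -3.38 14.06] tilt [ 0.0011 -0.0008  0.0011]
cap 292 [466.94742253  73.08896834 189.48155289] [447.9381689   53.24240871 176.07784673] [488.57274207  94.07712046 195.07337091]
```

Held about 14.3 N for over 1.25 s, and the cap top rose to z≈190. I back off the pad and go over the jar with the gripper open.

Request:
play_rows:
  increments:
    - [[1,0.0003,-0.001,0.005,0,0,0],[1,0.0006,-0.0025,0.012,0,0,0],[1,0,0,0.05,0,0,0],[0.5,0,0,0.06,-0.0136,-0.0034,0],[0,0,0,0.06,-0.0136,-0.0034,0]]

```text
t: 15.52
tool_pos: [515.6, -116.7, 148.8]
tcp_rot: [0.99, 0.121, -0.008, -0.066]
wrist_force: [0.4, -0.3, -1.1]
grip_width: 15.6
grasp_force: 0.0
```

Request:
play_rows:
  increments:
    - [[0,0,0,0.06,-0.0136,-0.0034,0],[0,0,0,0.06,-0.0136,-0.0034,0],[0,0,0,0.06,-0.0136,-0.0034,0],[0,0,0,0.06,0,0,0],[0,0,0,0,0,0,0]]

```text
t: 16.15
tool_pos: [517.3, -116.4, 294.7]
tcp_rot: [0.993, 0.122, 0.003, 0.0]
wrist_force: [0.6, 0.3, -0.8]
grip_width: 65.7
grasp_force: 0.0
```

Request:
play_rows:
  increments:
    - [[0,-0.0134,0.052,0,0,0,0],[0,-0.0134,0.052,0,0,0,0],[0,-0.0134,0.052,0,0,0,0],[0,-0.0134,0.052,0,0,0,0],[0,-0.0134,0.052,0,0,0,0]]

```text
t: 16.77
tool_pos: [474.8, 39.9, 290.9]
tcp_rot: [0.993, 0.122, -0.001, -0.001]
wrist_force: [1.0, -1.2, -0.1]
grip_width: 92.0
grasp_force: 0.0
```

Request:
play_rows:
  increments:
    - [[0,-0.0134,0.052,0,0,0,0],[0,0,0,0,0,0,0],[0,0,0,0,0,0,0]]

```text
t: 17.15
tool_pos: [467.6, 69.4, 291.3]
tcp_rot: [0.993, 0.122, -0.0, -0.0]
wrist_force: [0.3, -0.2, 0.0]
grip_width: 92.0
grasp_force: 0.0
```

Run:
```python
from h import *
s=monitor.sense();print(s['t'],s['tool_pos'],s['tcp_rot'],s['grip_width'],s['wrist_force'])
down=Ro.from_matrix(np.array([ex(),-ey(),[0,0,-1]]).T)
print(step(s['tool_pos'],Ro.from_quat(s['tcp_rot']),np.array([467.5,73.5,s['tool_pos'][2]]),down).round(4))
p,d,c=grab('side');q=p[70:240,230:450];cv2.imwrite('pics/s3.png',cv2.resize(q[...,::-1],None,fx=3.5,fy=3.5,interpolation=cv2.INTER_CUBIC))
R=np.array(c['R']);t=np.array(c['t'])
for n,X in dict(tcp=s['tool_pos'],tip=s['tool_pos']-[0,0,19],f1=s['tool_pos']+46*ey(),f2=s['tool_pos']-46*ey()).items():
    x=R@X+t;print(n,((np.array([x[0]/x[2]*c['fx']+c['cx'],x[1]/x[2]*c['fy']+c['cy']])-[230,70])*3.5).round())
```

```text
17.15 [467.5879598   69.35457138 291.30075328] [ 9.92589775e-01  1.21512772e-01 -3.36391385e-04 -2.67677204e-04] 92.02016433402984 [ 0.28178943 -0.24704777  0.04836822]
[-0.0001  0.0069  0.     -0.0001 -0.0002 -0.0003]
tcp [362. 162.]
tip [362. 186.]
f1 [350. 147.]
f2 [376. 178.]
```

View pics/s3.png

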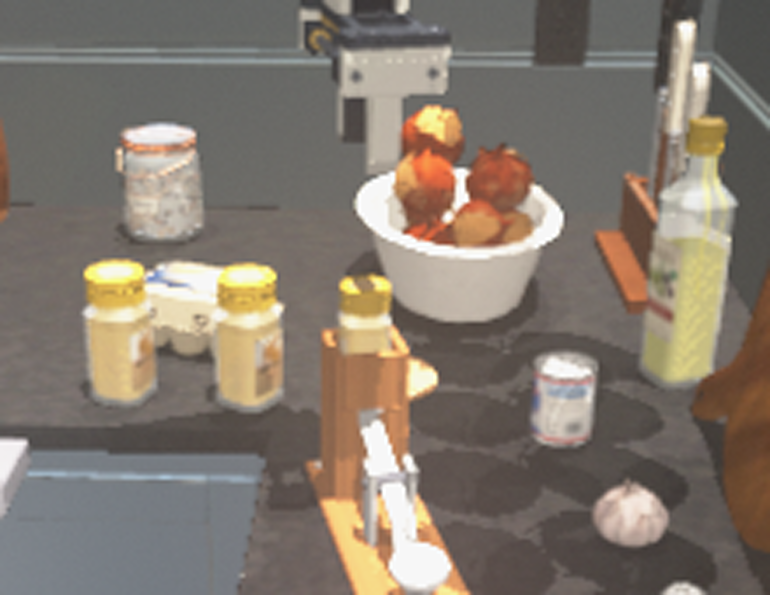

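The jar is raised and the fingers are open above it, with the near tip at about (383,172). The tips again sit roughly 23 mm above the stated place. I go down part-way and measure the tip height by depth.

Request:
play_rows:
  increments:
    - [[0,0,0.0035,-0.04,0,0,0],[0,0,0.0034,-0.05,0,0,0],[0,0,0,-0.05,0,0,0],[0,0,0,-0.06,0,0,0],[0,0,0,0,0,0,0]]

```text
t: 17.82
tool_pos: [466.2, 72.6, 169.9]
tcp_rot: [0.993, 0.121, -0.002, -0.0]
wrist_force: [-0.9, 0.1, 0.1]
grip_width: 91.7
grasp_force: 0.0
```

Request:
play_rows:
  increments:
    - [[0,0,0,0,0,0,0],[0,0,0,0,0,0,0]]

```text
t: 18.08
tool_pos: [468.9, 74.2, 173.5]
tcp_rot: [0.993, 0.121, 0.002, -0.0]
wrist_force: [-0.7, -1.2, -0.1]
grip_width: 91.8
grasp_force: 0.0
```

Run:
```python
from h import *
s=monitor.sense();T=s['tool_pos'];print(s['t'],T,s['tcp_rot'].round(4),s['wrist_force'])
p,d,c=grab('side');W=cloud(d,c)
L=(W-T);a=L@ex();b=L@ey();z=W[...,2]
for nm,(lo,hi) in dict(near=(-75,-42),far=(42,75)).items():
    m=(abs(a)<16)&(b>lo)&(b<hi)&(z>145)&(z<235);P=W[m];A=a[m];B=b[m]
    if len(P): print(nm,len(P),'z min/5%',P[:,2].min().round(1),np.percentile(P[:,2],5).round(1),'a',A.min().round(1),A.max().round(1),'b',np.percentile(B,[5,50,95]).round(1))
m=(abs(a)<30)&(abs(b)<30)&(z>145)&(z<200);P=W[m];print('jar',len(P),P[:,2].max(),a[m].min(),a[m].max(),b[m].min())
q=p[100:240,270:430];cv2.imwrite('pics/s4.png',cv2.resize(q[...,::-1],None,fx=4.2,fy=4.2,interpolation=cv2.INTER_CUBIC))
```

```text
18.075 [468.93899804  74.20219412 173.50316167] [ 9.926e-01  1.213e-01  1.600e-03 -4.000e-04] [-0.66069665 -1.17572307 -0.14482444]
near 162 z min/5% 179.3 183.0 a -9.2 13.6 b [-68.7 -64.8 -54. ]
far 39 z min/5% 180.1 181.2 a -9.0 10.9 b [42.6 45.3 55.3]
jar 194 191.88598018450344 -19.844772851245498 18.416139807817903 -24.106445693569928
```

View pics/s4.png

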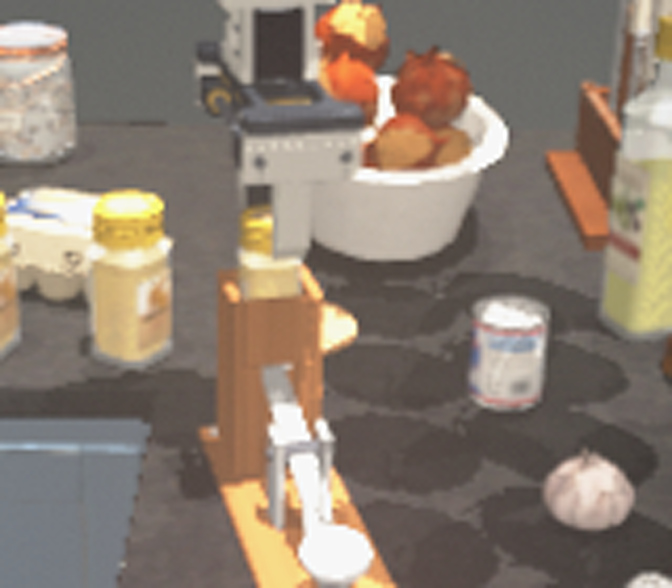

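Both tips are at z≈180, so tip ≈ TCP+5 mm, and they straddle the cap cleanly. I lower to tips ≈148 and grip softly.

Request:
play_rows:
  increments:
    - [[0,0,0,-0.016,0,0,0],[0,0,0,-0.016,0,0,0],[0,0,0,-0.015,0,0,0],[0,0,0,0,0,0,0],[0,0,0,0,0,0,0]]
  grip_force: 20

```text
t: 18.75
tool_pos: [467.9, 74.2, 143.9]
tcp_rot: [0.993, 0.122, 0.0, -0.0]
wrist_force: [0.0, 0.1, -0.0]
grip_width: 91.8
grasp_force: 0.0
```

Run:
```python
from h import *
s=monitor.sense();T=s['tool_pos'];print(s['t'],T,s['tcp_rot'].round(4),s['wrist_force'])
p,d,c=grab('side');W=cloud(d,c)
L=(W-T);a=L@ex();b=L@ey();z=W[...,2]
m=(abs(a)<16)&(b>-75)&(b<-42)&(z>110)&(z<235);print('near tip z',np.sort(W[m][:,2])[:8].round(1),m.sum())
p,d,c=grab('top');H,S,V=cv2.split(cv2.cvtColor(p,cv2.COLOR_RGB2HSV));Wt=cloud(d,c);m=(H>18)&(H<35)&(S>120)&(Wt[...,2]>175)&(abs((Wt-T)[...,0])<40)&(abs((Wt-T)[...,1])<40);print(m.sum(),Wt[m].mean(0) if m.sum() else 0)
```

```text
18.75 [467.93010518  74.2282018  143.8514571 ] [ 9.926e-01  1.216e-01  3.000e-04 -4.000e-04] [ 0.04808751  0.05138671 -0.01821875]
near tip z [150.4 150.7 150.7 152.2 152.6 152.7 153.7 155.1] 151
0 0
```

Request:
play_rows:
  increments:
    - [[0.6,0,0,0,0,0,0],[0.7,0,0,0,0,0,0],[0.8,0,0,0,0,0,0],[0.8,0,0,0,0,0,0],[0.8,0,0,0,0,0,0]]
  grip_force: 25

```text
t: 19.48
tool_pos: [467.9, 74.2, 143.9]
tcp_rot: [0.993, 0.122, 0.0, -0.0]
wrist_force: [-0.0, -0.6, 1.1]
grip_width: 46.5
grasp_force: 0.0
```

Request:
play_rows:
  increments:
    - [[0.8,0,0,0,0,0,0],[0.8,0,0,0,0,0,0],[0.8,0,0,0.008,0,0,0],[0.8,0,0,0.008,0,0,0],[0.8,0,0,0,0,0,0]]

```text
t: 20.1
tool_pos: [468.2, 74.2, 154.0]
tcp_rot: [0.993, 0.122, 0.001, -0.0]
wrist_force: [0.0, 0.0, -2.1]
grip_width: 41.1
grasp_force: 25.0
```

Gripped at 41.1 mm. I lift clear of the tower and carry the jar over the coaster.

Request:
play_rows:
  increments:
    - [[0.8,0,0,0.025,0,0,0],[0.8,0,0,0.035,0,0,0],[0.8,0,0,0.035,0,0,0],[0.8,0,0,0.03,0,0,0],[0.8,0,0,0,0,0,0]]

```text
t: 20.72
tool_pos: [468.9, 74.5, 230.3]
tcp_rot: [0.993, 0.122, 0.002, -0.0]
wrist_force: [-0.5, 0.5, -2.1]
grip_width: 41.3
grasp_force: 25.0
```

Request:
play_rows:
  increments:
    - [[0.8,0.001,0.025,0,0,0,0],[0.8,0.003,0.05,0,0,0,0],[0.8,0.003,0.05,0,0,0,0],[0.8,0.003,0.05,0,0,0,0],[0.8,0.003,0.05,0,0,0,0]]

```text
t: 21.35
tool_pos: [474.9, 211.1, 227.5]
tcp_rot: [0.993, 0.122, -0.0, -0.0]
wrist_force: [0.5, 0.0, -1.7]
grip_width: 41.3
grasp_force: 25.0
```

Request:
play_rows:
  increments:
    - [[0.8,0.003,0.05,0,0,0,0],[0.8,0.003,0.05,0,0,0,0],[0.8,0.003,0.035,0,0,0,0],[0.8,0.001,0.019,0,0,0,0],[0.8,0,0,0,0,0,0]]

```text
t: 21.98
tool_pos: [481.4, 302.0, 228.1]
tcp_rot: [0.993, 0.122, 0.0, -0.0]
wrist_force: [-0.4, 0.6, -2.1]
grip_width: 41.1
grasp_force: 25.0
```

Request:
play_rows:
  increments:
    - [[0.8,0,0,0,0,0,0],[0.8,0,0,0,0,0,0],[0.8,0,0,0,0,0,0]]

```text
t: 22.35
tool_pos: [482.0, 300.9, 228.6]
tcp_rot: [0.993, 0.121, 0.001, -0.0]
wrist_force: [1.2, 0.4, -1.1]
grip_width: 40.7
grasp_force: 25.0
```

Run:
```python
from h import *
s=monitor.sense();T=s['tool_pos'];print(s['t'],T,s['tcp_rot'].round(4),s['wrist_force'],s['grip_width'])
print(step(T,Ro.from_quat(s['tcp_rot']),np.array([482,302,T[2]]),Ro.from_matrix(np.array([ex(),-ey(),[0,0,-1]]).T)).round(4))
p,d,c=grab('side');W=cloud(d,c);L=W-T;m=(abs(L[...,0])<28)&(abs(L[...,1])<28)&(L[...,2]<-5)&(L[...,2]>-90)
print('jar bottom rel TCP',np.percentile(L[m],[0,2,5],axis=0)[:,2],m.sum(), np.median(L[m],0))
q=p[60:240,250:450];cv2.imwrite('pics/s5.png',cv2.resize(q[...,::-1],None,fx=3.3,fy=3.3,interpolation=cv2.INTER_CUBIC))
```

```text
22.35 [481.97064628 300.90864144 228.62632911] [ 9.926e-01  1.211e-01  6.000e-04 -3.000e-04] [ 1.15285304  0.38434518 -1.1453776 ] 40.682943831247385
[ 0.      0.0018  0.     -0.0002  0.0004 -0.    ]
jar bottom rel TCP [-47.8631008  -47.09754229 -46.07607373] 180 [  4.37999446 -19.41359295 -26.55137322]
```

View pics/s5.png

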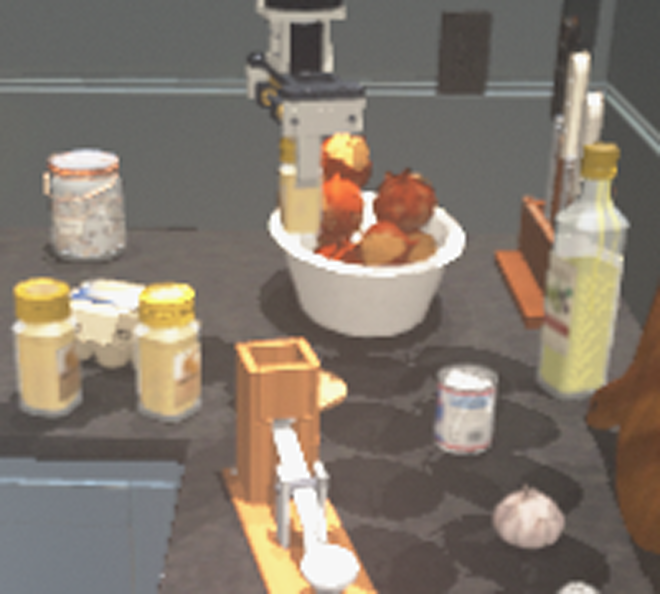

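The jar hangs upright in the gripper at about (300,190), and the tower is empty. I lower it to just above the coaster, then creep.

Request:
play_rows:
  increments:
    - [[0.8,0,0.001,-0.05,0,0,0],[0.8,0,0.0008,-0.06,0,0,0],[0.8,0,0,-0.06,0,0,0],[0.8,0,0,-0.055,0,0,0],[0.8,0,0,-0.034,0,0,0]]

```text
t: 23.02
tool_pos: [481.3, 301.9, 71.5]
tcp_rot: [0.993, 0.121, -0.0, 0.0]
wrist_force: [-0.0, -0.5, -1.7]
grip_width: 41.2
grasp_force: 25.0
```

Request:
play_rows:
  increments:
    - [[0.8,0,0,-0.01,0,0,0],[0.8,0,0,0,0,0,0],[0.8,0,0,0,0,0,0],[0.8,0,0,0,0,0,0],[0.8,0,0,0,0,0,0]]

```text
t: 23.65
tool_pos: [482.0, 302.8, 67.6]
tcp_rot: [0.993, 0.122, 0.001, -0.001]
wrist_force: [-0.2, 0.0, -2.2]
grip_width: 40.9
grasp_force: 25.0
```

Request:
play_rows:
  increments:
    - [[0.8,0,0,-0.003,0,0,0],[0.8,0,0,0,0,0,0],[0.8,0,0,0,0,0,0]]

```text
t: 24.02
tool_pos: [481.7, 302.6, 65.2]
tcp_rot: [0.993, 0.122, 0.0, -0.0]
wrist_force: [-0.2, 0.1, -1.9]
grip_width: 40.7
grasp_force: 25.0
```

Request:
play_rows:
  increments:
    - [[0.8,0,0,-0.005,0,0,0],[0.8,0,0,0,0,0,0],[0.8,0,0,0,0,0,0]]

```text
t: 24.4
tool_pos: [481.7, 302.6, 62.2]
tcp_rot: [0.993, 0.122, 0.0, -0.0]
wrist_force: [0.1, 0.2, -2.0]
grip_width: 41.0
grasp_force: 25.0
```

Request:
play_rows:
  increments:
    - [[0.8,0,0,-0.0025,0,0,0],[0.8,0,0,0,0,0,0]]

```text
t: 24.65
tool_pos: [481.7, 302.6, 60.7]
tcp_rot: [0.993, 0.122, 0.0, -0.0]
wrist_force: [0.4, 0.6, -1.7]
grip_width: 41.3
grasp_force: 25.0
```

Request:
play_rows:
  increments:
    - [[0.8,0,0,-0.0017,0,0,0],[0.8,0,0,0,0,0,0]]

```text
t: 24.9
tool_pos: [481.7, 302.6, 59.7]
tcp_rot: [0.993, 0.122, 0.0, -0.0]
wrist_force: [0.1, 0.2, -1.3]
grip_width: 40.8
grasp_force: 25.0
```

Request:
play_rows:
  increments:
    - [[0.8,0,0,-0.0017,0,0,0],[0.8,0,0,0,0,0,0]]

```text
t: 25.15
tool_pos: [481.8, 302.8, 59.1]
tcp_rot: [0.993, 0.122, 0.001, -0.0]
wrist_force: [-1.5, 0.2, 3.6]
grip_width: 40.9
grasp_force: 25.0
```

Touchdown. I open and retreat straight up.

Request:
play_rows:
  increments:
    - [[0.5,0,0,0,0,0,0],[0.4,0,0,0,0,0,0],[0.2,0,0,0,0,0,0],[0,0,0,0,0,0,0],[0,0,0,0,0,0,0]]

```text
t: 25.78
tool_pos: [481.7, 302.6, 58.7]
tcp_rot: [0.993, 0.122, 0.0, -0.0]
wrist_force: [-1.0, 0.6, 0.9]
grip_width: 80.6
grasp_force: 0.0
```

Request:
play_rows:
  increments:
    - [[0,0,0,0,0,0,0],[0,0,0,0.01,0,0,0],[0,0,0,0.04,0,0,0],[0,0,0,0.06,0,0,0],[0,0,0,0.08,0,0,0]]

```text
t: 26.4
tool_pos: [481.1, 302.2, 173.5]
tcp_rot: [0.993, 0.122, -0.0, -0.0]
wrist_force: [1.2, -0.1, -0.3]
grip_width: 91.9
grasp_force: 0.0
```

Request:
play_rows:
  increments:
    - [[0,0,-0.03,0.08,0,0,0],[0,0,-0.08,0.03,0,0,0],[0,0,-0.09,0,0,0,0],[0,0,-0.09,0,0,0,0],[0,0,0,0,0,0,0]]

```text
t: 27.02
tool_pos: [482.0, 123.7, 239.0]
tcp_rot: [0.993, 0.118, 0.0, 0.001]
wrist_force: [-0.1, 0.4, -0.1]
grip_width: 91.6
grasp_force: 0.0
```

Run:
```python
from h import *
s=monitor.sense();print(s['t'],s['tool_pos'],s['grip_width'],s['wrist_force'])
p,d,c=grab('top');W=cloud(d,c);z=W[...,2];g=(abs(W[...,0]-482)<50)&(abs(W[...,1]-302)<50)&(z>60)&(z<130)
m=g&(z>98);print('cap top',W[m].mean(0),W[m].min(0),W[m].max(0),m.sum())
q=p[90:230,150:460];a=cv2.resize(q[...,::-1],(620,280),interpolation=cv2.INTER_CUBIC)
p,d,c=grab('side');b=cv2.resize(p[100:240,230:450][...,::-1],(471,300),interpolation=cv2.INTER_CUBIC)
o=np.zeros((580,620,3),np.uint8);o[:280]=a;o[280:,:471]=b;cv2.imwrite('pics/f.png',o)
```

```text
27.025 [482.03572967 123.6601054  239.03075825] 91.57957241703289 [-0.05455978  0.36737734 -0.07297636]
cap top [477.5870033  311.86469626 105.55851217] [463.08458217 298.96837195  99.70569422] [497.31371674 320.49007659 111.47313119] 75
```

View pics/f.png

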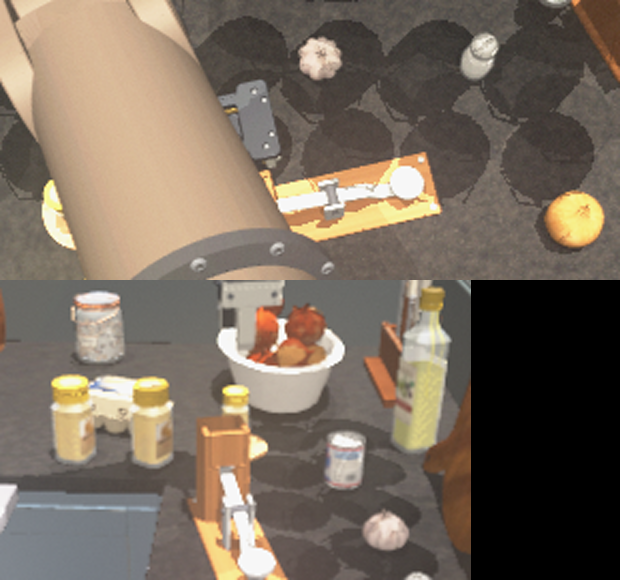

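The jar stands upright on the coaster with its top at z≈105, centred within a few mm. The lever stays tipped, and the onion, garlic, mill and tin look undisturbed. I hand in.

```bash
python3 -c "
from bench import job
print(job.close_job())"
```

```text
the job is handed in; nothing more can be done
None
```

I pressed the lever to its stop and held about 14–15 N for over a second, moved the jar upright to near the middle of the coaster, left the lever tipped and the other things in place, and handed the job in at about 27 s; no verdict came back.

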